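Unclip the gas dryer cartridge and seat it in the drying dock

TASK

Take the dryer cartridge off the purge-gas module: hold its release button in and draw it straight up out of its socket without straining the clip or the socket. Then plug it into the empty socket of the round drying dock, the button side to the same side as it has on the module, and push it gently but fully home against the spring so that the clip catches and holds it; let go and leave everything else as it stands.

Things in the scene. Friction and masses are not known exactly. Their poses are not given: they have to be found in the camera images.
- cartridge_mid (a point): Dryer cartridge, white upright block 30 (x) x 34 (y) x 64 mm, about 160 g, clipped in the module's socket. A grey stub 8 mm high stands on its top, a 36 x 40 x 6 mm flange (the shoulder) rings its foot. This point: middle of the block's handle, 42 mm above the shoulder's underside, 22 mm below the block's top. z up; x runs from the button side (-x) to the plain back (+x).
- cartridge_nose (a point): Centre of the end of the cartridge's nose, 30 mm below the shoulder's underside (72 mm below cartridge_mid). The nose is 22 x 22 mm for 24 mm, then a 16.5 mm square tip 6 mm long. When home in a socket the shoulder's underside lies on the mouth.
- button_face (a point): Centre of the release button's face on the cartridge's -x side; 22 mm wide, 34 mm high, lower edge 24 mm above the shoulder's underside, 8 mm proud of the block. Pinch button and back between the fingers along the cartridge's x: 38 mm across, 32 mm with the button in (the pinch's middle is then 1 mm to the button side of the cartridge's axis).
- clip (a joint): Travel of the button and of the clip tooth fixed to it: 0 out (sprung), 0.006 m fully in. The spring takes 3 N to start, 9 N at the end; a pinch of 15 to 20 N holds it in. The tooth, on the nose's -x side, top 9 mm below the shoulder, hooks 4 mm under the socket's lip; free from about 0.0055 m. Its underside is sloped.
- module: Purge-gas module, fixed: white box 170 (x) x 150 (y) x 40 mm with a grey 48 x 48 mm square socket tower up to 76 mm. Origin at the centre of its underside.
- module_mouth (a point): Centre of the mouth of the module's socket, on the tower's top, 76 mm above the table. The cartridge stands in it with its axes along these. The hole is 24.4 x 24.4 mm, 36 mm deep, with the clip's lip, 8 mm thick, on its -x side.
- dock: Drying dock, fixed: white round base 164 mm across, 30 mm high, with the same grey 48 mm socket tower. The tower sits stiffly on a height-adjustable mount whose setting differs each time and is not measured: its top may be up to 10 mm above or below 76 mm. Origin at the centre of the base's underside.
- dock_mouth (a point): Centre of the mouth of the dock's empty socket at the tower's nominal height, 76 mm (true height up to 10 mm off: feel for it). Same hole as the module's. Its x axis is where the cartridge's x must point. A spring plunger meets the nose 8 mm above home with 3 N, 7 N at home, where the shoulder stops hard on the tower. It lifts the cartridge again unless the clip has caught (under 1 mm from home).
- brass_lid: Brass lid, 34 mm across, lying on the module's deck. Leave alone.
- vial: Small jar, 22 mm across, 32 mm high, on the dock's deck. Leave alone.
- cup: Paper cup, 85 mm high. Leave alone.
- sleeve: Aluminium sleeve, 60 mm across, 90 mm high. Leave alone.
- foam: White foam block 100 x 70 x 45 mm. Leave alone.
- driver: Screwdriver lying on the table. Leave alone.
- flask: Flask, 56 mm across, 110 mm high. Leave alone.
There are look-alikes about, which are no part of the job. Leave any black or orange look-alike of the dock alone.

How it is judged:
By the outcome, as a careful person would: the job done as asked, in the order asked, and still so for the second after the job is handed in, with the robot touching nothing.
It also fails if it takes over 58 s, if anything falls off the work surface, if the arm or the gripper's body presses on something with over 40 N, if the wrist force passes 120 N, or if a joint passes its speed limit or range.

ROBOT

A 6-joint arm with a two-finger parallel gripper is mounted at the origin on the work surface. World frame = base frame: x ahead of the robot, y to its left, z up, the work surface at z = 0. Lengths are in mm, angles in rad, forces in N, time in s.
With the tool pointing down it reaches from about 400 to 925 mm from the base axis. Payload 12.5 kg.
Tool frame: the origin (TCP) lies where the fingers leave the gripper's body, on its centre line; the fingertips stand 78 mm ahead of it and the grasp point (between the pads) lies 59 mm ahead of it (env.nose_length is the distance from the TCP to the fingertips, in mm); z points along the fingers, y is the line along which they close (so a half turn about z gives the same grasp; the last joint's range is limited). The gripper opens to 95 mm and grips with 3 to 60 N. Pads are 20 mm wide; open, the fingers measure 119 mm over their backs; the gripper's body (75 mm by 180 mm) begins 59 mm behind the grasp point.
Start: joints at [-1.258, 0.491, 1.559, -0, 1.092, -0.106], TCP at [254.187, -570.988, 292.261] pointing down, gripper open.
Joint ranges: [-3.1, 3.1], [-0.84, 2.19], [0.05, 2.79], [-1.13, 4.28], [0.06, 2.93], [-2.69, 2.69]. Speed limits (rad/s): [2.22, 2.22, 2.79, 3.14, 3.14, 3.14].

INTERFACE

Orientations are given as [roll, pitch, yaw] about the fixed x, y, z axes, in that order (R = Rz(yaw) Ry(pitch) Rx(roll)).
In Python, from cell import env gives the robot as it stands. The module is installed in compiled form; this text tells all that it offers.
- The arm moves only by the tool send_rows, never from a script. Its argument "series" is text: rows parted by semicolons, each of 6 numbers parted by spaces: the shift along the tool's x, y, z as a fraction of full scale, then the turn, a rotation vector about the tool's x, y, z as a fraction of full scale. A call has 1 to 5 rows; each row shifts and turns the commanded pose from where the row before left it, along the tool's axes as they then stand; what a row does not reach is not made up. Full scale, the value 1, is 60 mm for a shift and 10 degrees for a turn. A row lasts 1/8 s, in which the tool goes at most 62.5 mm and 10.7 degrees, less where a joint would pass 70% of its speed; a pose out of reach is approached as far as the arm can. A call with a number of a shift or a turn outside -1 to 1 is refused whole. A call with a gripper value outside its range is refused whole. "fingers" is the opening, from 0 (shut) to 1 (fully open), set as the call begins (left out, the last holds). The fingers move at their own pace and stop on an object; the grip force is fixed at half the most. Time passes only in rows, so rows that do not move let the fingers close. It gives the time, the measured TCP pose, the force, the opening and the grip force at its end, in the units of the state.
- env.state(): the state, without advancing time (a new reading comes with each control period).
- env.read_camera(name): name is "scene" or "top" or "wrist"; returns a dict with "color" (480x640x3 uint8, red, green, blue), "z_map" (480x640 float32, mm along the optical axis (not along the pixel's ray), 0 where there is no reading), "fovy" (degrees; the focal length in pixels is half the picture's height over the tangent of half this angle, whatever the lens; pixels are square), "cx", "cy" (the principal point, pixels), "distortion" ([k1, k2, p1, p2, k3] as OpenCV has them; the pictures are not rectified), "R" (3x3) and "t" (3): a world point X has camera coordinates R X + t. Camera axes: x right, y down, z forward; pixel columns grow to the right and rows downward; lengths in mm; the calibration is good to about 2 mm. A picture is of the moment at which its call begins.
- env.job_done(): hands the job in; it is judged then, once.
The state is a dict: "t": time; "joints": joint angles; "qvel": joint speeds; "tau": joint torques, N m; "eef_pos": TCP position; "tcp_rot": TCP orientation; "ft_force": force on the tool from outside, world axes, zero at the start; "moment": the same for the moment, N m; "opening": opening from 0.0 (shut) to 1.0 (fully open); "grip_force": force on a finger pad.
Only numpy, scipy, OpenCV 4.12 (cv2) and the standard library are available. Lean on these libraries where they do the work, as an engineer would, in place of code of your own. Each camera call takes 0.05 s, during which the arm holds its last target. There are 200 camera calls.

## Working session

There is one attempt and no reset: what is moved stays moved. The work goes in short steps, Python scripts to look and compute and a tool call to move; the robot and the scene stay as the last step left them, time stands still between calls to the robot, and variables do not carry over. Pictures are saved under pics/ and viewed, at most 10 in all, crops included, and the job is handed in when it is done.

Besides the shell and the picture viewer there is one more tool, called after "Request:" as name(argument=value, ...) on one line, values as JSON. send_rows: Moves the arm, as the interface text tells. Shift numbers are shares of 60 mm and turn numbers shares of 10 degrees, none past 1 either way. Its arguments: {"type":"object","properties":{"series":{"type":"string"},"fingers":{"type":"number"}},"required":["series"]}

```bash
mkdir -p pics
cat > h.py <<'E'
import numpy as np, cv2, pickle
from cell import env
def K(c):
    f=240/np.tan(np.radians(c["fovy"])/2); return np.array([[f,0,c["cx"]],[0,f,c["cy"]],[0,0,1.]])
def cloud(c):
    v,u=np.mgrid[0:480,0:640].astype(np.float64)
    p=cv2.undistortPoints(np.stack([u.ravel(),v.ravel()],1)[:,None],K(c),np.array(c["distortion"],float))[:,0]
    z=c["z_map"].ravel().astype(float)
    P=np.stack([p[:,0]*z,p[:,1]*z,z],1)
    W=(P-np.array(c["t"]))@np.array(c["R"]); W[z==0]=np.nan
    return W.reshape(480,640,3)
def shot(n,save):
    c=env.read_camera(n); pickle.dump(c,open(f"{save}.pkl","wb")); cv2.imwrite(f"pics/{save}.png",c["color"][:,:,::-1]); return c
E
python3 - <<'E'
from h import *
for n in("scene","top"):
    c=shot(n,n+"0"); print(n,c["fovy"],c["distortion"],-np.array(c["R"]).T@c["t"])
print(env.state(), env.nose_length)
E
```

```text
scene 46.923717377387995 [-0.166447  0.        0.        0.        0.      ] [1183.29218762 -120.81358039 1000.34622661]
top 51.50196640043759 [-0.02232601  0.          0.          0.          0.        ] [446.0366311  -23.36455165 950.32777484]
{'t': 0.1, 'joints': array([-1.25761453e+00,  4.91460360e-01,  1.55937821e+00,  5.77228730e-05,
        1.09167459e+00, -1.05625832e-01]), 'qvel': array([ 0.00035626, -0.00311414, -0.00199171,  0.00056509, -0.00051067,
       -0.00092754]), 'tau': array([ 4.94544336e-03, -6.13618469e+01, -2.58605844e+01,  6.94885617e-02,
        4.70420870e-02, -5.11933843e-05]), 'eef_pos': array([ 254.14408421, -570.85160829,  291.74787129]), 'tcp_rot': array([-3.14068267e+00, -1.47962646e-04,  4.18780931e-01]), 'ft_force': array([-0.14600327,  0.06056194,  0.15632897]), 'moment': array([ 0.00716491,  0.02181984, -0.02097765]), 'grip_force': 0.0, 'opening': 0.998646811043474} 77.60000000000001
```

View pics/top0.png

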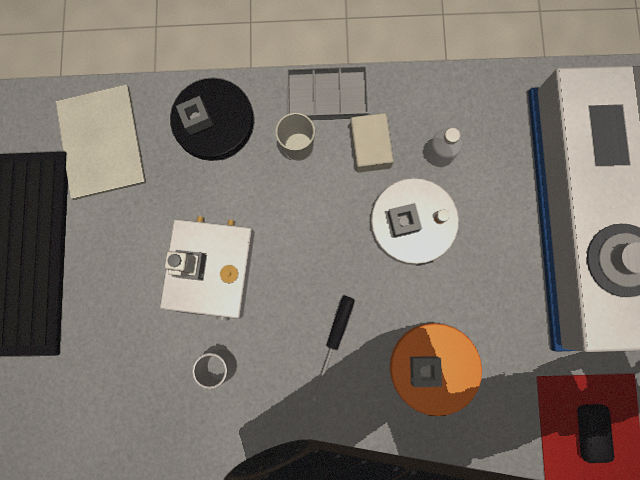

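View pics/scene0.png

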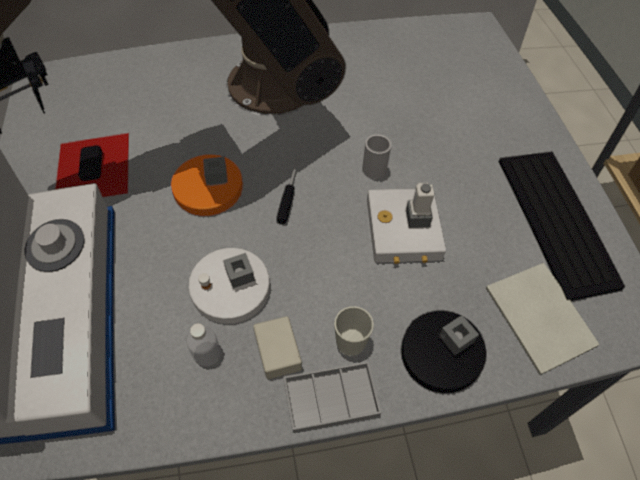

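The top view shows the module at (207,268) with the cartridge at about (180,263). There are three round docks: white (415,221), black (212,118) and orange (436,370). White fits the description and the other two are the excluded look-alikes. I'll confirm this in enlarged crops and measure.

Run:
```python
from h import *
c=pickle.load(open("top0.pkl","rb")); I=c["color"][:,:,::-1]
a=cv2.resize(I[210:330,150:270],(400,400),interpolation=cv2.INTER_CUBIC); b=cv2.resize(I[170:270,365:465],(400,400),interpolation=cv2.INTER_CUBIC)
s=pickle.load(open("scene0.pkl","rb"))["color"][:,:,::-1]
cv2.imwrite("pics/crop1.png",np.hstack([a,b]))
W=cloud(c)
for nm,(u0,u1,v0,v1),bands in (("mod",(150,265,205,330),[(34,44),(70,80),(84,100),(130,155)]),("dock",(365,465,175,270),[(25,34),(60,90)])):
    X=W[v0:v1,u0:u1].reshape(-1,3)
    for lo,hi in bands:
        P=X[(X[:,2]>lo)&(X[:,2]<hi)].astype(np.float32)
        if len(P)<5: print(nm,lo,len(P)); continue
        r=cv2.minAreaRect(P[:,:2]); print(nm,lo,len(P),np.median(P[:,2]),r, P[:,:2].mean(0))
```

```text
Traceback (most recent call last):
cv2.error: OpenCV(4.12.0) /io/opencv/modules/imgproc/src/convhull.cpp:143: error: (-215:Assertion failed) total >= 0 && (depth == CV_32F || depth == CV_32S) in function 'convexHull'
```

View pics/crop1.png

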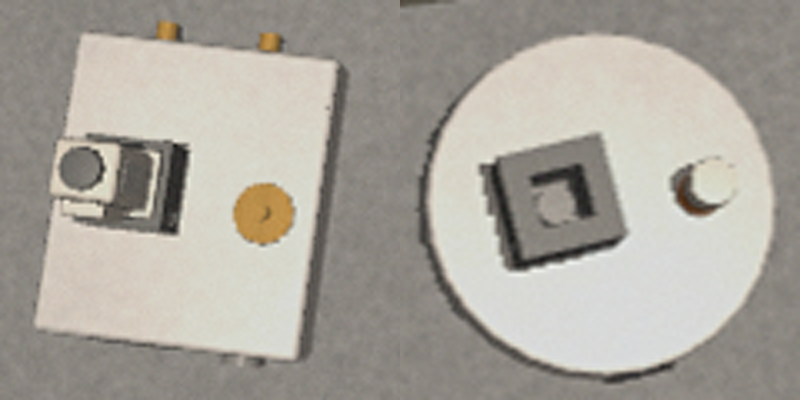

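Crop: left is the module with the cartridge, its button tab on the lower (robot) side near (82,210). Right is the white dock with an empty grey tower and the jar. This is the dock meant.

```bash
cat > m.py <<'E'
from h import *
import sys
def rects(c,regions):
    W=cloud(c)
    for nm,(u0,u1,v0,v1),bands in regions:
        X=W[v0:v1,u0:u1].reshape(-1,3)
        for lo,hi in bands:
            P=X[(X[:,2]>lo)&(X[:,2]<hi)]
            if len(P)<5: print(nm,lo,len(P)); continue
            r=cv2.minAreaRect(np.ascontiguousarray(P[:,None,:2],dtype=np.float32)); print(nm,lo,len(P),np.round(np.median(P[:,2]),1),np.round(np.hstack([r[0],r[1],r[2]]),1), np.round(P[:,:2].mean(0),1))
E
python3 - <<'E'
from m import *
c=pickle.load(open("top0.pkl","rb"))
rects(c,(("mod",(150,265,205,330),[(34,44),(70,80),(80,85),(85,138),(138,145),(146,160)]),("dock",(365,465,175,270),[(25,34),(64,88)])))
E
```

```text
mod 34 6166 39.2 [534.7 214.8 151.3 170.2  81.9] [532.1 208.6]
mod 70 231 75.2 [538.3 239.9  49.3  48.2  81.6] [537.8 228.7]
mod 80 56 81.8 [536.2 226.3  14.4  35.5  78.9] [535.1 223.6]
mod 85 323 127.7 [534.1 239.8  35.2  38.1  81.9] [530.4 231.4]
mod 138 177 139.7 [538.  239.3  32.9  29.7  82.1] [537.  237.3]
mod 146 98 147.3 [538.3 239.3  20.   19.9  87.7] [538.3 239.6]
dock 25 4725 29.4 [ 613.3 -176.4  160.2  160.5   42.9] [ 612. -178.]
dock 64 597 73.9 [ 614.1 -176.8   48.6   98.    12.9] [ 608.3 -153.4]
```

```bash
cat >> h.py <<'E'
from scipy.spatial.transform import Rotation as Ro
def plan(pos,yaw):
    s=env.state(); p=np.array(s["eef_pos"]); R=Ro.from_euler("xyz",s["tcp_rot"])
    T=Ro.from_euler("xyz",[np.pi,0,np.radians(yaw)])
    d=R.inv().apply(np.array(pos)-p); w=(R.inv()*T).as_rotvec()
    print("t",round(s["t"],2),"pos",p.round(2),"rpy",np.degrees(s["tcp_rot"]).round(2),"F",np.round(s["ft_force"],2),"open",s["opening"])
    print("shift mm",d.round(2),"frac",(d/60).round(3),"turn deg",np.degrees(w).round(2),"frac",(np.degrees(w)/10).round(3))
E
python3 - <<'E'
from m import *
c=pickle.load(open("top0.pkl","rb"))
rects(c,(("dock",(380,425,190,250),[(68,90)]),("black",(165,260,75,165),[(20,34),(60,95)])))
c=shot("wrist","w0"); C=-np.array(c["R"]).T@c["t"]; s=env.state()
R=Ro.from_euler("xyz",s["tcp_rot"])
print("cam in tcp",R.inv().apply(C-s["eef_pos"]),"axis",R.inv().apply(c["R"][2]),c["fovy"])
plan([560,-150,292],82)
E
```

```text
dock 68 566 74.0 [ 608.7 -152.9   48.7   48.5   12.8] [ 608.3 -152.9]
black 20 4350 29.4 [832.6 209.7 163.1 163.   78.7] [829.5 202. ]
black 60 637 74.9 [824.1 233.6  51.2  48.4  22.1] [822.3 232.4]
cam in tcp [ 79.54621081   1.01438207 -93.08981188] axis [-2.80643782e-01  5.39421810e-04  9.59811844e-01] 64.3372165397763
t 0.15 pos [ 254.17 -570.87  291.79] rpy [-1.7995e+02 -1.0000e-02  2.4000e+01] F [-0.44  0.33 -0.21] open 1.000217489181829
shift mm [ 4.5055e+02 -2.6011e+02  4.0000e-02] frac [ 7.509e+00 -4.335e+00  1.000e-03] turn deg [-4.0e-02 -3.0e-02 -5.8e+01] frac [-4.0e-03 -3.0e-03 -5.8e+00]
```

Request:
send_rows(series="0.82 -0.397 0 0 0 0;0.82 -0.397 0 0 0 0;0.82 -0.397 0 0 0 0;0.82 -0.397 0 0 0 0;0.82 -0.397 0 0 0 0")

```text
t: 0.78
eef_pos: [431.4, -360.6, 292.2]
tcp_rot: [-3.142, 0.0, 0.419]
ft_force: [-0.2, -0.1, 0.3]
opening: 0.996
grip_force: 0.0
```

Request:
send_rows(series="0.82 -0.397 0 0 0 0;0.82 -0.397 0 0 0 0;0.82 -0.397 0 0 0 0;0.82 -0.397 0 0 0 0;0.82 -0.397 0 0 0 0")

```text
t: 1.4
eef_pos: [607.8, -151.7, 292.1]
tcp_rot: [-3.142, 0.0, 0.419]
ft_force: [0.2, 0.4, -0.6]
opening: 1.005
grip_force: 0.0
```

Request:
send_rows(series="0 0 0 0 0 -1;0 0 0 0 0 -1;0 0 0 0 0 -1;0 0 0 0 0 -1;0 0 0 0 0 -1")

```text
t: 2.02
eef_pos: [606.7, -153.3, 292.0]
tcp_rot: [-3.141, 0.0, 1.297]
ft_force: [-0.5, 0.0, 0.7]
opening: 1.002
grip_force: 0.0
```

Request:
send_rows(series="0 0 0 0 0 -1;0 0 0 0 0 -1;0 0 0 0 0 -0.88;0 0 0 0 0 0;0 0 0 0 0 0")

```text
t: 2.65
eef_pos: [606.8, -153.3, 292.1]
tcp_rot: [-3.141, -0.0, 1.791]
ft_force: [0.4, 0.1, 0.7]
opening: 1.0
grip_force: 0.0
```

Run:
```python
from m import *
c=shot("wrist","w1"); I=cv2.cvtColor(c["color"],cv2.COLOR_RGB2BGR)
W=cloud(c); M=(W[...,2]>66)&(W[...,2]<90)&(abs(W[...,0]-608)<50)&(abs(W[...,1]+153)<36)
v,u=np.where(M); print(u.min(),u.max(),v.min(),v.max())
P=W[M]; r=cv2.minAreaRect(np.ascontiguousarray(P[:,None,:2],dtype=np.float32)); print(r,np.median(P[:,2]))
B=W[(W[...,2]>25)&(W[...,2]<34)&(np.hypot(W[...,0]-613,W[...,1]+176)<90)]
print(cv2.minEnclosingCircle(np.ascontiguousarray(B[:,None,:2],dtype=np.float32)),np.median(B[:,2]))
plan([608,-153,292],103)
```

```text
291 349 197 255
((610.3375244140625, -154.13040161132812), (48.103023529052734, 48.81635284423828), 11.52866268157959) 75.33559759780881
((614.5860595703125, -177.8791961669922), 81.46659851074219) 30.755531968559076
t 2.7 pos [ 606.79 -153.28  292.17] rpy [-180.     -0.    102.64] F [-0.02 -0.18 -0.83] open 0.9994507440377011
shift mm [0.01 1.24 0.17] frac [0.    0.021 0.003] turn deg [-0.   -0.   -0.36] frac [-0.    -0.    -0.036]
```

View pics/w1.png

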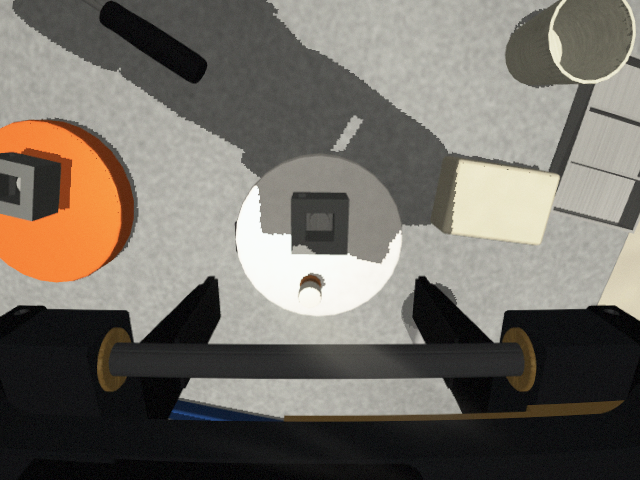

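The wrist view shows the dock tower at (320,223). It is offset +25 mm in y from the base centre at yaw about 12°. The module's tower is offset the same way at yaw -8°, so the dock's x axis is about +12°. Moving on to the module.

Request:
send_rows(series="0.95 0.046 0 0 0 0;0.95 0.046 0 0 0 0;0.95 0.046 0 0 0 0;0.95 0.046 0 0 0 0;0.95 0.046 0 0 0 0")

```text
t: 3.32
eef_pos: [556.7, 129.4, 292.4]
tcp_rot: [3.141, 0.0, 1.792]
ft_force: [0.2, -0.3, 0.3]
opening: 1.001
grip_force: 0.0
```

Request:
send_rows(series="0.95 0.046 0 0 0 0;0.95 0.046 0 0 0 0;0 0 0 0 0 1;0 0 0 0 0 1;0 0 0 0 0 0.07")

```text
t: 3.95
eef_pos: [537.2, 240.2, 292.2]
tcp_rot: [3.142, 0.0, 1.432]
ft_force: [-0.4, -0.5, -0.2]
opening: 0.999
grip_force: 0.0
```

Request:
send_rows(series="0 0 0 0 0 0;0 0 0 0 0 0")

```text
t: 4.2
eef_pos: [537.3, 239.9, 292.2]
tcp_rot: [3.142, 0.0, 1.434]
ft_force: [0.6, 0.6, -0.2]
opening: 1.001
grip_force: 0.0
```

Run:
```python
from m import *
c=shot("wrist","w2"); W=cloud(c)
def rect(M):
    P=W[M]; r=cv2.minAreaRect(np.ascontiguousarray(P[:,None,:2],dtype=np.float32)); print(len(P),np.round(np.hstack(r),1),np.median(P[:,2]))
near=(abs(W[...,0]-538)<36)&(abs(W[...,1]-240)<36)
for lo,hi in((36,44),(72,79),(79.5,86),(137,145),(145,152)): rect((near if lo>45 else (np.hypot(W[...,0]-535,W[...,1]-215)<130))&(W[...,2]>lo)&(W[...,2]<hi))
plan([538.2,239.6,292],81.9)
```

```text
21384 [536.  214.6 149.  170.3  81.7] 40.73593791988922
796 [540.1 238.5  48.6  47.7  81.9] 76.84389004906697
294 [541.7 251.2  15.3  35.4  80.6] 82.6482365414884
1282 [539.6 238.9  33.9  30.6  82.1] 140.52085428049827
819 [539.9 239.   21.1  21.1  84.6] 148.72266979633608
t 4.25 pos [537.34 239.89 292.19] rpy [180.     0.    82.16] F [ 0.47  0.01 -0.34] open 0.9975422824318183
shift mm [-0.17  0.89  0.19] frac [-0.003  0.015  0.003] turn deg [0.   0.   0.26] frac [0.    0.    0.026]
```

View pics/w2.png

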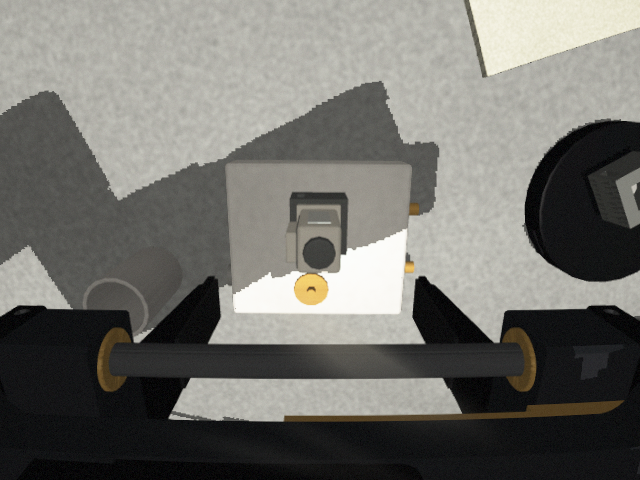

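The wrist view shows the cartridge stub at (319,252) and the button at (292,243), which is the -x side. The two cameras differ by a constant (1.6,-1) mm, so the module-to-dock displacement is consistent. Descending over the handle.

Request:
send_rows(series="-0.008 0.013 0.8 0 0 0.02;0 0 0.8 0 0 0;0 0 0.32 0 0 0;0 0 0 0 0 0")

```text
t: 4.75
eef_pos: [537.7, 239.3, 175.8]
tcp_rot: [-3.139, 0.001, 1.43]
ft_force: [-0.2, -0.1, 0.5]
opening: 1.001
grip_force: 0.0
```

Request:
send_rows(series="0 0 0 0 0 0;0 0 0 0 0 0;0 0 0 0 0 0;0 0 0 0 0 0", fingers=0.44)

```text
t: 5.25
eef_pos: [538.0, 239.5, 177.4]
tcp_rot: [3.141, -0.0, 1.429]
ft_force: [-0.4, -0.1, -0.1]
opening: 0.637
grip_force: 0.0
```

Request:
send_rows(series="0 0 0 0 0 0;0 0 0 0 0 0;0 0 0 0 0 0", fingers=0.4)

```text
t: 5.62
eef_pos: [537.5, 239.5, 177.0]
tcp_rot: [-3.14, 0.0, 1.429]
ft_force: [-4.0, 0.5, 2.6]
opening: 0.407
grip_force: 2.0
```

Run:
```python
from h import *
plan([538.0,239.3,177],81.9); print(env.state())
```

```text
t 5.62 pos [537.5  239.53 176.99] rpy [-1.7993e+02  2.0000e-02  8.1900e+01] F [-3.95  0.51  2.63] open 0.4070970056856979
shift mm [-0.16  0.53 -0.01] frac [-0.003  0.009 -0.   ] turn deg [-0.07  0.02 -0.  ] frac [-0.007  0.002 -0.   ]
{'t': 5.625, 'joints': array([3.06955690e-01, 5.77064842e-01, 1.76436817e+00, 1.87160344e-04,
       8.01396366e-01, 4.48260251e-01]), 'qvel': array([ 1.03670895e-03,  2.56517811e-04,  2.06698207e-03, -7.29004057e-04,
        1.84903804e-04, -3.51504193e-05]), 'tau': array([-1.33265611e+00, -5.93315184e+01, -2.12156528e+01, -2.93277930e-01,
       -1.00482982e+00, -2.25411886e-04]), 'eef_pos': array([537.50129795, 239.53272524, 176.98997908]), 'tcp_rot': array([-3.14041991e+00,  4.14984525e-04,  1.42936172e+00]), 'ft_force': array([-3.95304562,  0.51398352,  2.62782271]), 'moment': array([0.1074262 , 0.70286682, 0.06277485]), 'grip_force': 1.979668065905571, 'opening': 0.4070970056856979}
```

Request:
send_rows(series="0 0 0 0 0 0;0 0 0 0 0 0;0 0 0 0 0 0;0 0 0 0 0 0", fingers=0.2)

```text
t: 6.12
eef_pos: [538.2, 239.5, 177.2]
tcp_rot: [3.141, -0.0, 1.429]
ft_force: [-0.1, 0.5, 4.7]
opening: 0.33
grip_force: 30.0
```

Run:
```python
from h import *
plan([538.0,239.3,177],81.9); s=env.state(); print(s["grip_force"],s["opening"]*95)
```

```text
t 6.12 pos [538.2  239.51 177.21] rpy [ 1.7996e+02 -1.0000e-02  8.1890e+01] F [-0.14  0.5   4.72] open 0.32962266538768514
shift mm [-0.23 -0.17  0.21] frac [-0.004 -0.003  0.003] turn deg [ 0.04 -0.01 -0.01] frac [ 0.004 -0.001 -0.001]
29.990128576755524 31.31415321183009
```

Request:
send_rows(series="0 0 -0.03 0 0 0;0 0 -0.03 0 0 0;0 0 -0.05 0 0 0;0 0 -0.05 0 0 0")

```text
t: 6.62
eef_pos: [538.0, 239.4, 186.7]
tcp_rot: [-3.142, 0.0, 1.429]
ft_force: [0.1, 0.0, -1.6]
opening: 0.33
grip_force: 30.0
```

Request:
send_rows(series="0 0 -0.08 0 0 0;0 0 -0.1 0 0 0;0 0 -0.1 0 0 0;0 0 -0.1 0 0 0;0 0 0 0 0 0")

```text
t: 7.25
eef_pos: [538.1, 239.5, 210.0]
tcp_rot: [3.141, -0.0, 1.429]
ft_force: [0.9, -0.1, -1.8]
opening: 0.329
grip_force: 30.0
```

Free of the socket, with the weight of about 1.6 N reading correctly. Lifting, then carrying to the dock.

Request:
send_rows(series="0 0 -0.3 0 0 0;0 0 -0.35 0 0 0;0 0 -0.2 0 0 0;-0.4515 0.149 0 0 0 0;-0.903 0.298 0 0 0 0")

```text
t: 7.88
eef_pos: [552.9, 155.5, 260.3]
tcp_rot: [3.142, -0.0, 1.432]
ft_force: [0.3, 0.4, -2.1]
opening: 0.33
grip_force: 30.0
```

Request:
send_rows(series="-0.903 0.298 0 0 0 0;-0.903 0.298 0 0 0 0;-0.903 0.298 0 0 0 0;-0.903 0.298 0 0 0 0;-0.903 0.298 0 0 0 0")

```text
t: 8.5
eef_pos: [603.4, -127.4, 260.2]
tcp_rot: [-3.141, -0.0, 1.429]
ft_force: [1.5, 1.0, -1.7]
opening: 0.332
grip_force: 30.0
```

Request:
send_rows(series="-0.4515 0.149 0 0 0 0;0 0 0 0 0 -0.67;0 0 0 0 0 -0.67;0 0 0 0 0 -0.68;0 0 0 0 0 0")

```text
t: 9.12
eef_pos: [608.3, -153.6, 260.1]
tcp_rot: [-3.141, -0.0, 1.781]
ft_force: [-0.9, 0.4, -2.1]
opening: 0.327
grip_force: 30.0
```

Request:
send_rows(series="0 0 0 0 0 0;0 0 0 0 0 0")

```text
t: 9.38
eef_pos: [608.4, -153.6, 260.4]
tcp_rot: [-3.142, 0.0, 1.78]
ft_force: [-0.8, -0.2, -1.2]
opening: 0.326
grip_force: 30.0
```

Run:
```python
from h import *
c=shot("wrist","w3"); W=cloud(c)
near=(abs(W[...,0]-609)<36)&(abs(W[...,1]+153)<36)
P=W[near&(W[...,2]>68)&(W[...,2]<88)]; print(len(P),cv2.minAreaRect(np.ascontiguousarray(P[:,None,:2],dtype=np.float32)))
for z in range(120,230,10):
    P=W[near&(W[...,2]>z)&(W[...,2]<z+10)]
    if len(P)>20: print(z,len(P),np.round(P.min(0),1),np.round(P.max(0),1))
plan([608.5,-153.6,260],102.1)
```

```text
1864 ((608.4046630859375, -145.44236755371094), (48.17076873779297, 31.060497283935547), 11.820028305053711)
160 912 [ 588.7 -150.2  160.1] [ 627.2 -130.7  169.9]
170 340 [ 592.1 -143.5  170.1] [ 621.6 -134.4  180. ]
180 536 [ 587.1 -148.1  180. ] [ 626.5 -134.5  190. ]
190 715 [ 584.8 -148.3  190. ] [ 628.6 -134.1  200. ]
200 945 [ 583.8 -148.9  200. ] [ 630.2 -134.1  210. ]
210 1372 [ 582.7 -161.9  210. ] [ 631.5 -134.2  220. ]
220 3588 [ 582.2 -159.6  220. ] [ 631.2 -134.3  230. ]
t 9.43 pos [ 608.43 -153.58  260.39] rpy [-180.      0.    102.04] F [ 0.41 -0.12 -1.4 ] open 0.3287957623538071
shift mm [-0.03  0.06  0.39] frac [-0.001  0.001  0.007] turn deg [-0.    0.   -0.06] frac [-0.     0.    -0.006]
```

View pics/w3.png

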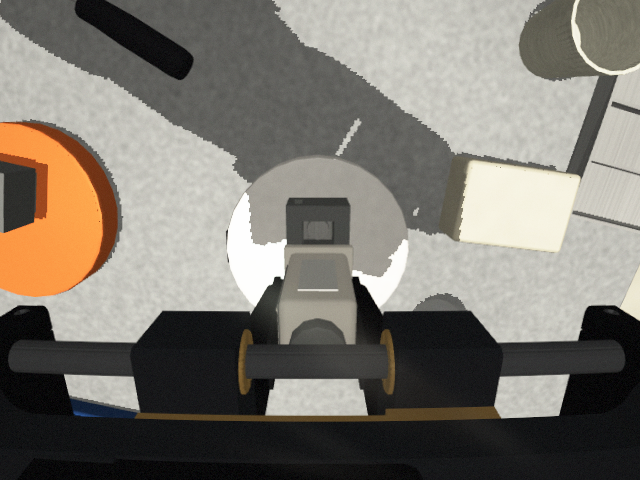

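The view shows the held cartridge above the tower, with the hole at (318,230) and the flange at 284–355, aligned in x. I'll check flange against tower from the same picture so the bias cancels.

Run:
```python
from h import *
c=pickle.load(open("w3.pkl","rb")); W=cloud(c)
a=np.radians(12); R=np.array([[np.cos(a),np.sin(a)],[-np.sin(a),np.cos(a)]])
o=np.array([609.5,-153.5])
L=(W[...,:2]-o)@R.T; near=(abs(L)<40).all(-1)
for nm,lo,hi,edge in(("tower",70,82,None),("flange",158,168.5,None)):
    M=near&(W[...,2]>lo)&(W[...,2]<hi); p=L[M]; print(nm,len(p),"z",np.percentile(W[...,2][M],[2,50,98]).round(1),"x",np.percentile(p[:,0],[.5,99.5]).round(2),"y",np.percentile(p[:,1],[.5,50,99.5]).round(2))
    # yaw of the +y edge
    xs=np.arange(-16,17,2); e=[p[abs(p[:,0]-x)<1.2][:,1].max() for x in xs]; f=np.polyfit(xs,e,1); print(" edge slope deg",np.degrees(np.arctan(f[0])).round(2),"y at 0",f[1].round(2))
```

```text
tower 1819 z [72.  75.3 76.8] x [-23.23  24.43] y [-6.35 13.55 23.45]
 edge slope deg -0.03 y at 0 23.46
flange 855 z [161.2 165.8 168. ] x [-17.34  18.38] y [ 3.78 17.72 19.84]
 edge slope deg -0.03 y at 0 19.78
```

Aligned within about 0.3 mm and 0.1°. Descending.

Request:
send_rows(series="-0.003 0 0.35 0 0 0;0 0 0.3 0 0 0;0 0 0.1 0 0 0;0 0 0 0 0 0")

```text
t: 9.93
eef_pos: [608.5, -153.8, 215.2]
tcp_rot: [-3.141, -0.0, 1.782]
ft_force: [-0.2, -0.1, -1.3]
opening: 0.327
grip_force: 30.0
```

Request:
send_rows(series="0 0 0.06 0 0 0;0 0 0.06 0 0 0;0 0 0.06 0 0 0;0 0 0.06 0 0 0;0 0 0 0 0 0")

```text
t: 10.55
eef_pos: [608.4, -153.8, 200.7]
tcp_rot: [-3.141, -0.0, 1.782]
ft_force: [0.6, 0.2, -2.4]
opening: 0.33
grip_force: 30.0
```

Request:
send_rows(series="0 0 0.05 0 0 0;0 0 0.05 0 0 0;0 0 0.05 0 0 0;0 0 0 0 0 0")

```text
t: 11.05
eef_pos: [608.4, -153.8, 191.7]
tcp_rot: [-3.141, -0.0, 1.782]
ft_force: [0.0, -0.2, -1.9]
opening: 0.329
grip_force: 30.0
```

Request:
send_rows(series="0 0 0.04 0 0 0;0 0 0.04 0 0 0;0 0 0 0 0 0")

```text
t: 11.42
eef_pos: [608.4, -153.8, 187.0]
tcp_rot: [-3.141, -0.0, 1.782]
ft_force: [0.3, -0.5, -1.1]
opening: 0.326
grip_force: 30.0
```

No lateral force; the nose is in the hole. Now I'll feel for the plunger.

Request:
send_rows(series="0 0 0.03 0 0 0;0 0 0.03 0 0 0;0 0 0 0 0 0")

```text
t: 11.8
eef_pos: [608.5, -153.8, 183.7]
tcp_rot: [3.141, 0.0, 1.782]
ft_force: [-0.1, 0.4, -0.1]
opening: 0.328
grip_force: 30.0
```

Request:
send_rows(series="0 0 0.03 0 0 0;0 0 0 0 0 0")

```text
t: 12.05
eef_pos: [608.5, -153.8, 181.9]
tcp_rot: [3.141, 0.0, 1.782]
ft_force: [-0.6, -0.1, 2.8]
opening: 0.332
grip_force: 30.0
```

Request:
send_rows(series="0 0 0.03 0 0 0;0 0 0 0 0 0")

```text
t: 12.3
eef_pos: [608.5, -153.9, 180.1]
tcp_rot: [3.141, 0.0, 1.782]
ft_force: [-0.6, 0.7, 2.9]
opening: 0.33
grip_force: 30.0
```

Request:
send_rows(series="0 0 0.03 0 0 0;0 0 0 0 0 0")

```text
t: 12.55
eef_pos: [608.5, -153.8, 178.2]
tcp_rot: [3.141, 0.0, 1.782]
ft_force: [-0.8, -0.0, 3.9]
opening: 0.33
grip_force: 30.0
```

Request:
send_rows(series="0 0 0.02 0 0 0;0 0 0 0 0 0")

```text
t: 12.8
eef_pos: [608.5, -153.8, 177.1]
tcp_rot: [3.141, 0.0, 1.782]
ft_force: [-0.0, -0.7, 4.0]
opening: 0.327
grip_force: 30.0
```

Request:
send_rows(series="0 0 0.02 0 0 0;0 0 0 0 0 0")

```text
t: 13.05
eef_pos: [608.5, -153.8, 175.9]
tcp_rot: [3.141, 0.0, 1.782]
ft_force: [0.1, 0.3, 5.3]
opening: 0.327
grip_force: 30.0
```

Request:
send_rows(series="0 0 0.015 0 0 0;0 0 0 0 0 0")

```text
t: 13.3
eef_pos: [608.6, -153.8, 175.7]
tcp_rot: [3.141, 0.0, 1.782]
ft_force: [-1.8, 0.3, 11.1]
opening: 0.33
grip_force: 30.0
```

Request:
send_rows(series="0 0 0.015 0 0 0;0 0 0 0 0 0")

```text
t: 13.55
eef_pos: [608.6, -153.8, 175.6]
tcp_rot: [3.14, 0.001, 1.782]
ft_force: [-4.6, 2.3, 18.4]
opening: 0.331
grip_force: 30.0
```

Hard stop at 175.6 with an 18 N press: home. Opening gradually so the clip springs under the lip.

Request:
send_rows(series="0 0 0 0 0 0;0 0 0 0 0 0;0 0 0 0 0 0", fingers=0.37)

```text
t: 13.92
eef_pos: [607.9, -153.9, 174.1]
tcp_rot: [-3.14, -0.0, 1.782]
ft_force: [-4.0, -1.1, 6.2]
opening: 0.37
grip_force: 3.9
```

Request:
send_rows(series="0 0 0 0 0 0;0 0 0 0 0 0;0 0 0 0 0 0;0 0 0 0 0 0", fingers=0.7)

```text
t: 14.42
eef_pos: [608.4, -153.8, 173.8]
tcp_rot: [-3.141, -0.0, 1.782]
ft_force: [0.4, 0.3, -0.4]
opening: 0.688
grip_force: 0.0
```

Request:
send_rows(series="0 0 -0.2 0 0 0;0 0 -0.6 0 0 0;0 0 -0.8 0 0 0;0 0 -0.3 0 0 0;0 0 0 0 0 0", fingers=1)

```text
t: 15.05
eef_pos: [608.7, -153.8, 290.1]
tcp_rot: [3.139, 0.002, 1.782]
ft_force: [0.4, 0.7, -0.5]
opening: 0.994
grip_force: 0.0
```

Run:
```python
from h import *
a=np.radians(12); R=np.array([[np.cos(a),np.sin(a)],[-np.sin(a),np.cos(a)]]); o=np.array([609.5,-153.5])
for n in("wrist","top"):
    c=shot(n,n+"4"); W=cloud(c); L=(W[...,:2]-o)@R.T; near=(abs(L)<30).all(-1)
    for lo,hi in((70,77.8),(78,86),(110,134),(135,142.5),(143,152)):
        M=near&(W[...,2]>lo)&(W[...,2]<hi)
        if M.sum()>10: p=L[M]; print(n,lo,M.sum(),np.median(W[...,2][M]).round(2),np.percentile(p[:,0],[1,99]).round(1),np.percentile(p[:,1],[1,99]).round(1))
w=cv2.imread("pics/wrist4.png")[130:350,200:440]; t=cv2.imread("pics/top4.png")[165:275,355:475]
cv2.imwrite("pics/fin.png",np.hstack([cv2.resize(w,(400,400),interpolation=2),cv2.resize(t,(400,400),interpolation=2)]))
plan([608,-153,290],102)
```

```text
wrist 70 822 75.32 [-23.   24.5] [-23.7  23.4]
wrist 78 337 82.31 [-17.   18.7] [ 5.5 19.2]
wrist 110 500 125.65 [-21.4  15.1] [-10.1  17. ]
wrist 135 1384 140.01 [-19.2  15.7] [-17.1  16.2]
wrist 143 857 148.37 [-9.2 11. ] [-10.3   9.7]
t 15.15 pos [ 608.18 -153.68  287.62] rpy [-1.7997e+02 -1.0000e-02  1.0210e+02] F [-0.33  0.36 -0.2 ] open 1.0003076181272268
shift mm [ 0.7  -0.03 -2.38] frac [ 0.012 -0.001 -0.04 ] turn deg [-0.03 -0.01  0.1 ] frac [-0.003 -0.001  0.01 ]
```

View pics/fin.png

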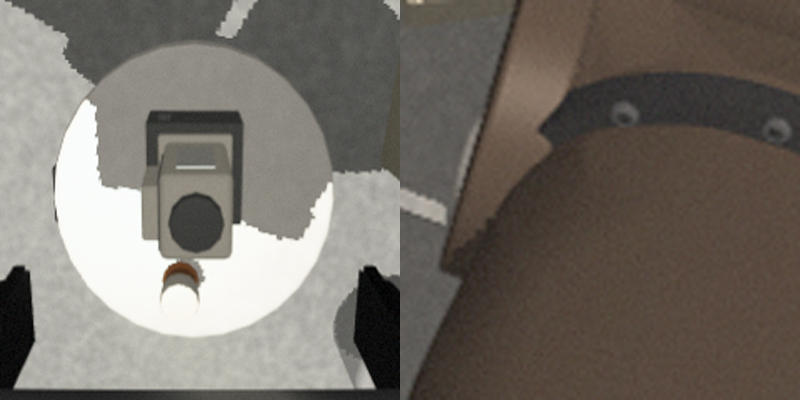

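The final crop shows the cartridge seated in the dock tower with the button on the left (-x) side and the jar untouched. The shoulder is about 1 mm up, which matches the clip's slack. I'll compare the button's extension with the module view.

Run:
```python
from h import *
for f,o,y in(("w2",(539.9,238.8),-8.1),("wrist4",(610.1,-153.9),12)):
    a=np.radians(y); R=np.array([[np.cos(a),np.sin(a)],[-np.sin(a),np.cos(a)]])
    W=cloud(pickle.load(open(f+".pkl","rb"))); L=(W[...,:2]-np.array(o))@R.T
    M=(abs(L)<30).all(-1)&(W[...,2]>102)&(W[...,2]<137); x=L[M][:,0]; print(f,np.percentile(x,[0,.5,1,3,5,99]).round(2),np.median(W[...,2][M&(L[...,0]<-16)]))
```

```text
w2 [-22.9  -22.79 -22.71 -22.46 -21.99  13.86] 134.49236727973755
wrist4 [-22.09 -21.95 -21.86 -21.6  -21.17  14.38] 134.0719772523956
```

Request:
send_rows(series="0 0 -0.2 0 0 0;0 0 0 0 0 0;0 0 0 0 0 0;0 0 0 0 0 0")

```text
t: 15.65
eef_pos: [608.4, -153.8, 299.7]
tcp_rot: [-3.141, -0.0, 1.782]
ft_force: [0.2, 0.1, 0.5]
opening: 0.997
grip_force: 0.0
```

Run:
```python
from h import *
a=np.radians(12); R=np.array([[np.cos(a),np.sin(a)],[-np.sin(a),np.cos(a)]])
W=cloud(shot("wrist","w5")); L=(W[...,:2]-np.array([610.1,-153.9]))@R.T
for lo,hi in((70,77.8),(79,86),(137,143.5),(144,152)):
    M=(abs(L)<30).all(-1)&(W[...,2]>lo)&(W[...,2]<hi); print(lo,np.median(W[...,2][M]))
M=(abs(L)<30).all(-1)&(W[...,2]>102)&(W[...,2]<137); print(np.percentile(L[M][:,0],[0,1,5]))
```

```text
70 75.31114273635433
79 82.35686450299922
137 140.13813492198423
144 148.35756905755622
[-22.12928635 -21.98879873 -21.18517578]
```

The button is out and the cartridge is stable, so I'm handing in.

```bash
python3 -c "
from cell import env
print(env.job_done())"
```

```text
the job is handed in; nothing more can be done
None
```

The dryer cartridge is out of the module and clipped into the white drying dock, button on the same side as on the module. It sits about 1 mm above its hard stop, which matches the clip's slack. The gripper is open and clear, and the job was handed in at about 16 s; no verdict came back.

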